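# Let the white grinding ball out of the two-lane ball dispenser

### The arm

A 6-joint arm with a two-finger parallel gripper is mounted at the origin on the work surface; the furniture and walls round the work are solid. World frame = base frame: x ahead of the robot, y to its left, z up, the work surface at z = 0. Lengths are in mm, angles in rad, forces in N, time in s.
With the tool pointing down it reaches from about 350 to 875 mm from the base axis. Payload 4.2 kg.
Tool frame: the origin (TCP) lies between the finger pads; the fingertips stand tip_reach ahead of it and the grasp point (between the pads) lies 2 mm behind it (tip_reach is the distance from the TCP to the fingertips, in mm); z points along the fingers, y is the direction in which the jaws open and shut (so a half turn about z gives the same grasp; the last joint's range is limited). The gripper opens to 85 mm and grips with 20 to 120 N. Pads are 22 mm wide; open, the fingers measure 114 mm over their backs; the gripper's body (76 mm by 85 mm) begins 54 mm behind the grasp point. The pads swing forward as they close: fully open they stand 13 mm farther back than shut.
Start: joints at [1.552, 0.385, 0.008, 0, -1.194, -0.259], TCP at [171.368, 601.026, 217.212] pointing down, gripper open.
Joint ranges: [-3.14, 3.14], [-1.21, 2.06], [-1.07, 1.41], [-3.16, 2.05], [-2.99, -0.16], [-3.1, 3.1]. Speed limits (rad/s): [2.79, 2.79, 3.14, 3.14, 3.14, 3.14].

### API

Orientations are given as a 3x3 rotation matrix whose columns are the frame's x, y, z axes.
In Python, from workcell import * gives the robot as it stands.
- The arm moves only by the tool step_arm, never from a script. Its argument "targets" is a list of rows, each an object with "translation": the shift along the tool's x, y, z in mm, a list of three; "angular": the turn, a rotation vector about the tool's x, y, z in rad, a list of three; "jaw": the closure, from -1 (fully open) to 1 (shut). A call has 1 to 12 rows; each row shifts and turns the pose as measured when the row begins, along the tool's axes as they then stand; what a row does not reach is not made up. A row lasts 1/8 s, in which the tool goes at most 62.5 mm and 10.7 degrees, less where a joint would pass 70% of its speed; a pose out of reach is approached as far as the arm can. A call is refused whole if a number of a shift passes 62.5 or a number of a turn 0.188, either way. A call with a gripper value outside its range is refused whole. The fingers move at their own pace and stop on an object; "force" is the grip in N (left out, the last holds). Time passes only in rows, so rows that do not move let the fingers close. It gives the time, the measured TCP pose, the force and the opening at its end, in the units of the state.
- get_obs(): the state, without advancing time (a new reading comes with each control period).
- camera(name): name is "scene" or "top" or "wrist"; returns a dict with "image" (420x560x3 uint8, blue, green, red), "intrinsics" (3x3 intrinsics, pixels), "k1" (the pictures are not rectified: a ray, as slopes to the right and down, at radius r is drawn at 1 + k1 r^2 times it, then the intrinsics apply), "rvec" (rotation vector, rad) and "tvec" (3), from world to camera coordinates, as OpenCV has them; the wrist camera has in their place "tool_from_camera" (4x4, takes a point from camera to tool coordinates, whose origin is the TCP and whose axes are the flange's). Camera axes: x right, y down, z forward; pixel columns grow to the right and rows downward; lengths in mm; the calibration is good to about 2 mm. A picture is of the moment at which its call begins: read the wrist's pose just before it. There is no depth.
- sign_off(): hands the job in, once; it reports no verdict.
The state is a dict: "time": time; "joint_pos": joint angles; "joint_vel": joint speeds; "tau": joint torques, N m; "position": TCP position; "orientation": TCP orientation; "wrist_force": force on the tool from outside, world axes, zero at the start; "wrist_torque": the same for the moment, N m; "gripper_width": finger opening in mm.
Only numpy, scipy, OpenCV 4.12 (cv2) and the standard library are available. Lean on these libraries where they do the work, as an engineer would, in place of code of your own. Each camera call takes 0.05 s, during which the arm holds its last target. There are 200 camera calls.

### The job

Without picking anything up and without touching the balls, push the catch tray by its red post sideways as far as it goes, so that it stands under the outlet of the lane that holds the white ball. Then press down the paddle of that lane with the fingertips so that its gate lifts and the white ball rolls into the tray, and let the paddle come back up so that the gate is shut again. Leave the brown ball behind its closed gate, and do not disturb the jars, mug, bowl, tile and bung standing around.

Things in the scene. Friction and masses are not known exactly. Their poses are not given: they have to be found in the camera images.
- dispenser: fixed two-lane ball dispenser, base 150 x 330 mm, immovable. Origin on the table under the chute. x axis away from the robot (turned up to 0.2 rad), y to its left, z up. Lanes at x = -33 mm (near lane) and +33 mm (far lane) slope down 10 degrees from y = +70 to open outlets at y = -75 mm; floors 62 mm high at the outlets, 87 mm at the upper end, side walls 12 mm high
- near_paddle_top (a point): centre of the top face of the near lane's paddle (blue, 32 mm in x, 38 mm in y), at dispenser x = -60, y = +120 mm, 135 mm above the table when up. Pressed, it goes down about 27 mm, in an arc about a pivot 75 mm toward -y, to its stop; about 3 N starts it, 6 N holds it down; it springs back up when released. Nothing stands above it
- far_paddle_top (a point): the same for the far lane's paddle (yellow), at dispenser x = +60, y = +120 mm
- near_rocker: the near lane's lever with its paddle and gate. Origin at its pivot, at dispenser x = -60, y = +45 mm, 125 mm above the table. Its z axis is vertical with the gate shut; it tilts to 0.36 rad with the paddle down at its stop, gate lifted 33 mm. The ball passes from about 0.28 rad on and needs about 1 s to roll out. Its -y end carries the lane's gate at y = -45 mm; top 135 mm, 165 mm when lifted
- far_rocker: the same for the far lane's lever, at x = +60 mm
- tray (a joint): position of the catch tray on its slide, m along the dispenser's x axis: 0 = midway between the outlets, -0.033 = stop, under the near lane's outlet, +0.033 = stop, under the far lane's outlet. It starts near the middle, where it catches nothing; slides with about 1.2 N friction, stays where it is left, cannot be lifted
- tray_floor (a point): middle of the tray's inner floor, about 16 mm above the table, at dispenser y = -119 mm. The white tray is 60 mm (x) by 72 mm (y) outside, walls 4 mm, rim 49 mm above the table; it moves along the dispenser's x axis
- tray_post (a point): centre of the top of the red upright post fixed to the tray's -y side (14 mm diameter, top 71 mm above the table, red from 35 mm up), at dispenser y = -177 mm. Push it sideways along the dispenser's x axis, from either side
- near_outlet (a point): middle of the floor edge of the near lane's outlet, 62 mm above the table
- far_outlet (a point): middle of the floor edge of the far lane's outlet, 62 mm above the table
- white_ball: white porcelain grinding ball, 30 mm diameter, 34 g, lying behind the shut gate of one of the lanes. Its origin is the lowest point at the start and turns with it; use its centre
- white_ball_center (a point): centre of the white ball; at the start about 86 mm above the table, at dispenser y = -28 mm
- brown_ball: reddish brown ball of the same size, behind the gate of the other lane; it must stay there
- brown_ball_center (a point): centre of the brown ball
- blue_jar: loose blue glaze jar with black lid, 56 mm diameter, 75 mm tall, origin under its middle; leave alone
- red_jar: loose red glaze jar, 50 mm diameter, 66 mm tall, origin under its middle; leave alone
- brown_mug: loose dark brown mug, 116 x 101 x 91 mm, origin under its middle; leave alone
- tan_bowl: loose pale bowl with tan rim, 132 mm diameter, 78 mm tall, origin under its middle; leave alone
- tile: loose glazed test tile, 45 x 58 x 6 mm, origin under its middle; leave alone
- bung: loose black rubber bung, 27 mm diameter, 15 mm tall, lying on the base plate between the two paddles, at about dispenser y = +115 mm, origin under its middle; leave alone

How it is judged (in metres and radians):
On the way, in this order (a step that is already met when the one before it is completed fails the run):
1. the tray stands at its stop (within 7 mm) under the outlet of the white ball's lane, the ball still behind its gate (distance of white_ball_center from where it was at the start of the episode below 0.01 m and ((x of white_ball_center in the frame of dispenser below 0 m and value of joint tray below -0.026 m) or (x of white_ball_center in the frame of dispenser above 0 m and value of joint tray above 0.026 m))), for 0.2 s.
2. a gate is lifted by the fingers pressing its paddle (((angle between near_rocker's own z axis and vertical above 0.22 rad and contact force between the fingers and near_rocker above 0.5 N) or (angle between far_rocker's own z axis and vertical above 0.22 rad and contact force between the fingers and far_rocker above 0.5 N))), for 0.1 s.
3. the white ball lies in the tray (z of white_ball_center in the frame of tray_floor below 0.022 m and horizontal distance between white_ball_center and tray_floor below 0.032 m), for 0.2 s.
At the end, for the whole second after the job is handed in: The white ball lies at rest on the floor of the tray, the tray is within 7 mm of its stop, both gates are shut (levers within 0.04 rad of 0) and the brown ball is within 10 mm of where it began (all of step 3 and linear speed of white_ball below 0.05 m/s and (value of joint tray below -0.026 m or value of joint tray above 0.026 m) and angle between each of near_rocker, far_rocker's own z axis and vertical below 0.04 rad and distance of brown_ball_center from where it was at the start of the episode below 0.01 m); the robot touches nothing.
It fails at once if the robot touches a ball (contact force between any of the arm, the fingers and white_ball above 0.2 N or contact force between any of the arm, the fingers and brown_ball above 0.2 N).
It fails at once if the white ball is lifted above where it lay by more than 15 mm (height (world z) of white_ball_center above 0.102 m).
It fails at once if the brown ball is let out or moved more than 10 mm (distance of brown_ball_center from where it was at the start of the episode above 0.01 m).
It fails at once if a jar, mug, bowl, tile or bung is moved by more than 15 mm (distance of any of blue_jar, red_jar, brown_mug, tan_bowl, tile, bung from where it was at the start of the episode above 0.015 m).
It also fails if it takes over 45 s, if anything falls off the work surface, if the arm or the gripper's body presses on something with over 40 N, if the wrist force passes 120 N, or if a joint passes its speed limit or range.

## Working session

There is one attempt and no reset: what is moved stays moved. The work goes in short steps, Python scripts to look and compute and a tool call to move; the robot and the scene stay as the last step left them, time stands still between calls to the robot, and variables do not carry over. Pictures are saved under pics/ and viewed, about 8 in all and at most 12, crops included, and the job is handed in when it is done.

Besides the shell and the picture viewer there is one more tool, called after "Call:" as name(argument=value, ...), one argument or row to a line, values as JSON. step_arm: Moves the arm, as the interface text tells. Its arguments: {"type":"object","properties":{"targets":{"type":"array"},"force":{"type":"number"}},"required":["targets"]}

```bash
mkdir -p pics
python3 - <<'E'
from workcell import *
import cv2, numpy as np
o=get_obs(); print(o)
for n in ("scene","top"):
    c=camera(n); cv2.imwrite(f"pics/{n}0.png",c["image"]); print(n,c["intrinsics"],c["k1"],c["rvec"],c["tvec"])
E
```

```text
{'time': 0.0, 'joint_pos': array([ 1.55158377e+00,  3.85582441e-01,  6.62299614e-03, -5.06362161e-04,
       -1.19401637e+00, -2.58593875e-01]), 'joint_vel': array([-1.09983237e-03, -7.31143747e-04, -6.77576907e-04,  1.89372064e-03,
        8.01945217e-05, -5.30893039e-05]), 'tau': array([ 1.56611291e-04, -3.92290020e+01,  1.88393390e+01,  4.18633461e+00,
       -4.62568642e-03,  5.26199585e-06]), 'position': array([171.22011776, 600.44354322, 216.10380599]), 'orientation': array([[ 9.61608105e-01, -2.74425927e-01, -5.12626081e-04],
       [-2.74426387e-01, -9.61605662e-01, -2.16999083e-03],
       [ 1.02557602e-04,  2.22735889e-03, -9.99997514e-01]]), 'wrist_force': array([-0.06053915, -0.55693876,  0.92877597]), 'wrist_torque': array([0.0467839 , 0.03825473, 0.00235216]), 'gripper_width': 85.54904931385227}
scene [[399.38440836   0.         280.69180965]
 [  0.         399.38440836 210.09906828]
 [  0.           0.           1.        ]] 0.019494522930494602 [ 2.02595946 -1.0377636   0.53902972] [-87.44676923 351.0839931  631.5066103 ]
top [[389.28642392   0.         272.70923733]
 [  0.         389.28642392 211.3595478 ]
 [  0.           0.           1.        ]] -0.026715155661945975 [ 2.2147715  -2.1546009   0.11836722] [ 154.92737843  444.96807231 1033.81781019]
```

View pics/scene0.png

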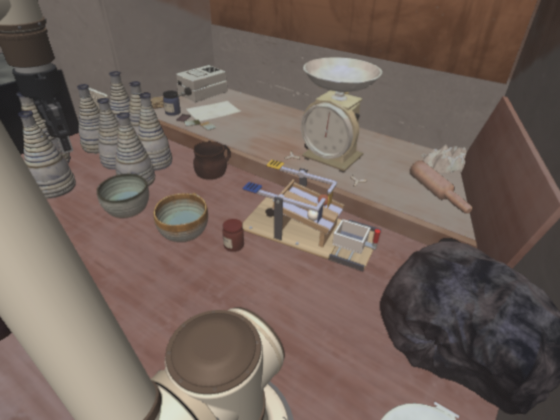

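View pics/top0.png

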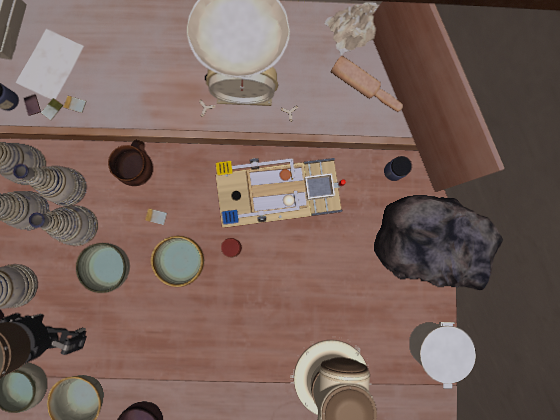

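The scene view shows the dispenser in the middle. In the top view (x up, y left) the white ball is at (290,200) in the near lane and the brown one at (285,174) in the far lane. The blue paddle is at (230,216), the yellow one at (224,168) and the red post at (342,182). The blue jar at (398,168) and red jar at (231,247) stand nearby, and there is a ledge at row ~140.

```bash
cat > h.py <<'E'
from workcell import *
import cv2, numpy as np
def ray(c,uv):
    K=c["intrinsics"]; k=c["k1"]
    n=cv2.undistortPoints(np.array([[uv]],float),K,np.array([k,0,0,0,0.]))[0,0]
    if "rvec" in c:
        R=cv2.Rodrigues(np.array(c["rvec"],float))[0]; t=np.array(c["tvec"],float).ravel()
        return -R.T@t, R.T@np.array([*n,1])
    o=c["obs"]; T=np.array(c["tool_from_camera"]); W=np.array(o["orientation"])
    return np.array(o["position"])+W@T[:3,3], W@T[:3,:3]@np.array([*n,1])
def onz(c,uv,z):
    p,d=ray(c,uv); return p+d*(z-p[2])/d[2]
def blobs(c,lo,hi,roi,amin=8):
    x0,y0,x1,y1=roi
    h=cv2.cvtColor(c["image"],cv2.COLOR_BGR2HSV)[y0:y1,x0:x1]
    m=cv2.inRange(h,lo,hi); n,_,s,ce=cv2.connectedComponentsWithStats(m)
    return [(s[i,4],(ce[i]+[x0,y0])) for i in range(1,n) if s[i,4]>=amin]
E
python3 - <<'E'
from h import *
c=camera("top"); roi=(205,150,360,240)
for n,lo,hi,z in (("blue",(105,120,40),(130,255,255),135),("yellow",(20,150,100),(35,255,255),135),("red",(0,190,60),(4,255,255),71),("red2",(174,190,60),(180,255,255),71),("brownball",(4,120,60),(14,255,255),86)):
    for a,uv in blobs(c,lo,hi,roi): print(n,a,uv.round(1),onz(c,uv,z).round(1))
for n,uv,z in (("white",(290,200),86),("jarTop",(398,168),75),("redjar",(231,247),66),("ledge",(300,142),0),("ledgeR",(420,140),0),("basecornerTL",(217,162),10),("BL",(222,226),10),("BR",(342,211),10),("TR",(338,158),10)):
    print(n,onz(c,uv,z).round(1))
im=c["image"][140:240,200:420]; cv2.imwrite("pics/topc.png",cv2.resize(im,None,fx=3.6,fy=3.6,interpolation=cv2.INTER_CUBIC))
E
```

```text
blue 172 [229.8 216.6] [414.6 271.5 135. ]
yellow 187 [223.7 167.6] [532.9 290.6 135. ]
red 28 [341.9 182.3] [516.5  -9.3  71. ]
brownball 97 [285.1 174. ] [531.  139.4  86. ]
white [464.6 125.3  86. ]
jarTop [ 558.2 -155.4   75. ]
redjar [341.9 272.1  66. ]
ledge [639.3  95.6   0. ]
ledgeR [ 656.8 -244.7    0. ]
basecornerTL [573.1 323.7  10. ]
BL [397.6 303.2  10. ]
BR [447.6 -22.5  10. ]
TR [594.8  -9.9  10. ]
```

View pics/topc.png

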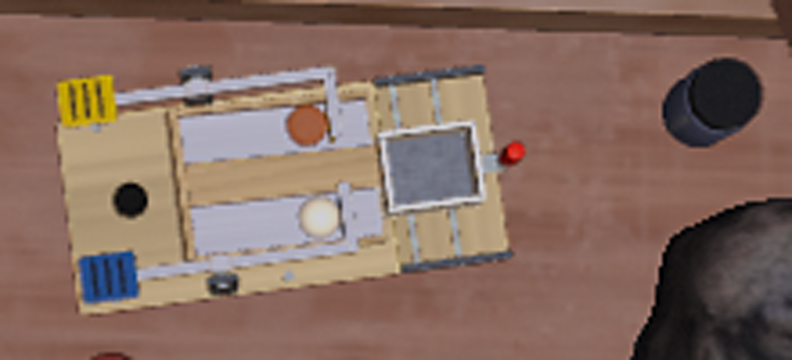

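Run:
```python
import workcell as w
print({k:v for k,v in vars(w).items() if not k.startswith("__")and isinstance(v,(int,float,str))}, getattr(w,"tip_reach",None))
```

```text
{'tip_reach': 17.0} 17.0
```

Call:
step_arm(
  targets=[
    {"translation":[0,0,-15],"angular":[0,0,-0.146],"jaw":1},
    {"translation":[0,0,-15],"angular":[0,0,-0.146],"jaw":1},
    {"translation":[0,0,0],"angular":[0,0,-0.146],"jaw":1},
    {"translation":[20,47,0],"angular":[0,0,0],"jaw":1},
    {"translation":[20,47,0],"angular":[0,0,0],"jaw":1},
    {"translation":[20,47,0],"angular":[0,0,0],"jaw":1},
    {"translation":[20,47,0],"angular":[0,0,0],"jaw":1},
    {"translation":[20,47,0],"angular":[0,0,0],"jaw":1},
    {"translation":[20,47,0],"angular":[0,0,0],"jaw":1},
    {"translation":[20,47,0],"angular":[0,0,0],"jaw":1},
  ],
)

```text
time: 1.4
position: [369.3, 292.9, 244.4]
orientation: [[0.984, 0.18, -0.002], [0.18, -0.984, -0.009], [-0.004, 0.008, -1.0]]
wrist_force: [0.4, 0.6, -0.8]
gripper_width: -0.2
```

Call:
step_arm(
  targets=[
    {"translation":[18,46,0],"angular":[0,0,0.02],"jaw":1},
    {"translation":[18,46,0],"angular":[0,0,0],"jaw":1},
    {"translation":[18,46,0],"angular":[0,0,0],"jaw":1},
    {"translation":[18,46,0],"angular":[0,0,0],"jaw":1},
    {"translation":[18,46,0],"angular":[0,0,0],"jaw":1},
    {"translation":[18,46,0],"angular":[0,0,0],"jaw":1},
    {"translation":[18,46,0],"angular":[0,0,0],"jaw":1},
    {"translation":[0,0,0],"angular":[0,0,0],"jaw":1},
  ],
)

```text
time: 2.4
position: [550.2, -17.9, 245.0]
orientation: [[0.988, 0.156, -0.004], [0.156, -0.988, -0.009], [-0.006, 0.008, -1.0]]
wrist_force: [-1.0, 0.2, 0.2]
gripper_width: 0.2
```

Run:
```python
from h import *
o=get_obs(); c=camera("wrist"); c["obs"]=o; cv2.imwrite("pics/w1.png",c["image"]); print(o["position"],o["wrist_force"],o["orientation"].round(3))
for n,lo,hi in (("red",(0,190,60),(6,255,255)),("red2",(174,190,60),(180,255,255))):
    for a,uv in blobs(c,lo,hi,(0,0,560,420),60): print(n,a,uv.round(1),onz(c,uv,71).round(1))
```

```text
[550.20338999 -17.90484541 245.01253322] [-1.01707766  0.23172907  0.24637254] [[ 0.988  0.156 -0.004]
 [ 0.156 -0.988 -0.009]
 [-0.006  0.008 -1.   ]]
```

View pics/w1.png

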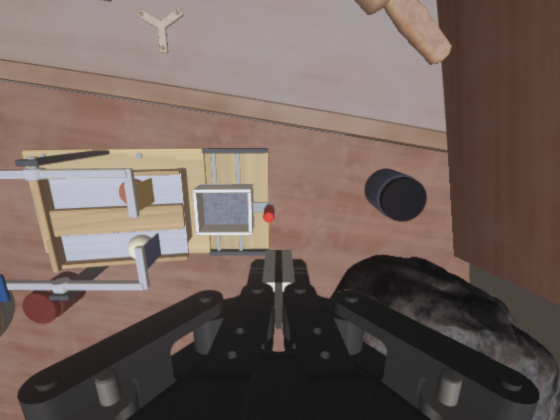

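Run:
```python
from h import *
o=get_obs(); c=camera("wrist"); c["obs"]=o; t=camera("top")
h=cv2.cvtColor(c["image"],cv2.COLOR_BGR2HSV); print("hsv post",h[215,269],h[213,267])
for a,uv in list(blobs(c,(0,150,50),(8,255,255),(240,190,300,240),20))+list(blobs(c,(172,150,50),(180,255,255),(240,190,300,240),20)): print(a,uv,onz(c,uv,71).round(1),onz(c,uv-[0,3],71).round(1))
for z in (0,60,120,180):
  print(z,"top rock left/top",[onz(t,p,z).round(0)[:2] for p in ((375,240),(382,215),(400,198))],"wrist",[onz(c,p,z).round(0)[:2] for p in ((335,295),(345,270),(380,256))])
```

```text
hsv post [  2 166 218] [  1 176 209]
96 [269.47916667 215.55208333] [519.9 -13.3  71. ] [523.6 -12.8  71. ]
0 top rock left/top [array([ 371., -117.]), array([ 441., -136.]), array([ 490., -187.])] wrist [array([ 386., -136.]), array([ 430., -142.]), array([ 461., -189.])]
60 top rock left/top [array([ 370., -100.]), array([ 435., -118.]), array([ 482., -166.])] wrist [array([ 421., -117.]), array([ 459., -122.]), array([ 485., -162.])]
120 top rock left/top [array([368., -83.]), array([ 430., -100.]), array([ 473., -145.])] wrist [array([455., -97.]), array([ 487., -101.]), array([ 509., -134.])]
180 top rock left/top [array([367., -66.]), array([425., -82.]), array([ 465., -124.])] wrist [array([490., -78.]), array([515., -81.]), array([ 532., -107.])]
```

Call:
step_arm(
  targets=[
    {"translation":[5,-13,25],"angular":[0,0,-0.004],"jaw":1},
    {"translation":[0,0,40],"angular":[0,0,0],"jaw":1},
    {"translation":[0,0,40],"angular":[0,0,0],"jaw":1},
    {"translation":[0,0,40],"angular":[0,0,0],"jaw":1},
    {"translation":[0,0,25],"angular":[0,0,0],"jaw":1},
    {"translation":[0,0,12],"angular":[0,0,0],"jaw":1},
    {"translation":[0,0,0],"angular":[0,0,0],"jaw":1},
  ],
)

```text
time: 3.42
position: [550.5, 7.2, 62.8]
orientation: [[0.984, 0.18, 0.004], [0.18, -0.984, -0.006], [0.003, 0.006, -1.0]]
wrist_force: [-0.1, -1.2, 0.7]
gripper_width: 0.2
```

Run:
```python
from h import *
o=get_obs(); c=camera("wrist"); c["obs"]=o; cv2.imwrite("pics/w2.png",c["image"]); print(o["position"],o["wrist_force"])
```

```text
[550.46730771   7.18195043  62.80738513] [-0.08286912 -1.1568781   0.74472766]
```

View pics/w2.png

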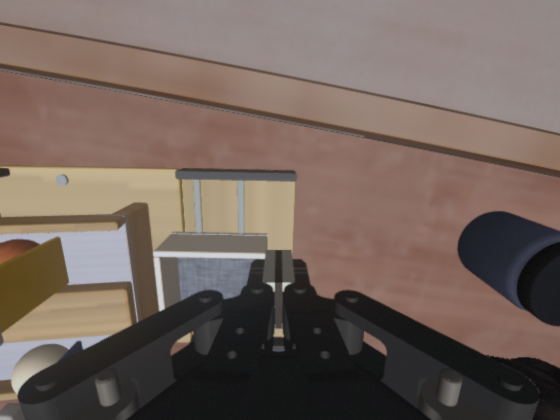

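The wrist view shows the closed fingertips at (279,255), over the base edge (col 295) and about 13 mm too far left of the post line. I'll shift over before pushing.

Call:
step_arm(
  targets=[
    {"translation":[0,12,0],"angular":[0,0,0.02],"jaw":1},
    {"translation":[0,0,0],"angular":[0,0,0],"jaw":1},
    {"translation":[0,0,0],"angular":[0,0,0],"jaw":1},
  ],
)

```text
time: 3.85
position: [555.3, -5.0, 66.7]
orientation: [[0.987, 0.159, 0.012], [0.159, -0.987, -0.004], [0.011, 0.006, -1.0]]
wrist_force: [0.4, -0.2, 0.6]
gripper_width: 0.1
```

Call:
step_arm(
  targets=[
    {"translation":[-6,0,2],"angular":[0,-0.005,0],"jaw":1},
    {"translation":[-6,0,2],"angular":[0,-0.005,0],"jaw":1},
    {"translation":[-6,0,0],"angular":[0,0,0],"jaw":1},
    {"translation":[-6,0,0],"angular":[0,0,0],"jaw":1},
    {"translation":[-6,0,0],"angular":[0,0,0],"jaw":1},
  ],
)

```text
time: 4.47
position: [523.6, -10.2, 62.5]
orientation: [[0.987, 0.158, 0.001], [0.158, -0.987, -0.006], [0.0, 0.006, -1.0]]
wrist_force: [-0.0, 0.3, 0.6]
gripper_width: -0.2
```

Call:
step_arm(
  targets=[
    {"translation":[-5,0,0],"angular":[0,0,0],"jaw":1},
    {"translation":[-5,0,0],"angular":[0,0,0],"jaw":1},
  ],
)

```text
time: 4.72
position: [512.9, -11.8, 62.6]
orientation: [[0.987, 0.159, 0.001], [0.159, -0.987, -0.005], [0.0, 0.006, -1.0]]
wrist_force: [0.2, 0.3, 0.4]
gripper_width: 0.1
```

Run:
```python
from h import *
o=get_obs(); print(o["position"],o["wrist_force"])
c=camera("top"); cv2.imwrite("pics/topd.png",cv2.resize(c["image"][140:240,200:420],None,fx=3.6,fy=3.6,interpolation=cv2.INTER_CUBIC))
s=camera("scene"); cv2.imwrite("pics/sd.png",cv2.resize(s["image"][140:290,220:420],None,fx=3.6,fy=3.6,interpolation=cv2.INTER_CUBIC))
```

```text
[512.91479905 -11.83519033  62.59580328] [0.15769597 0.33946802 0.41913656]
```

View pics/sd.png

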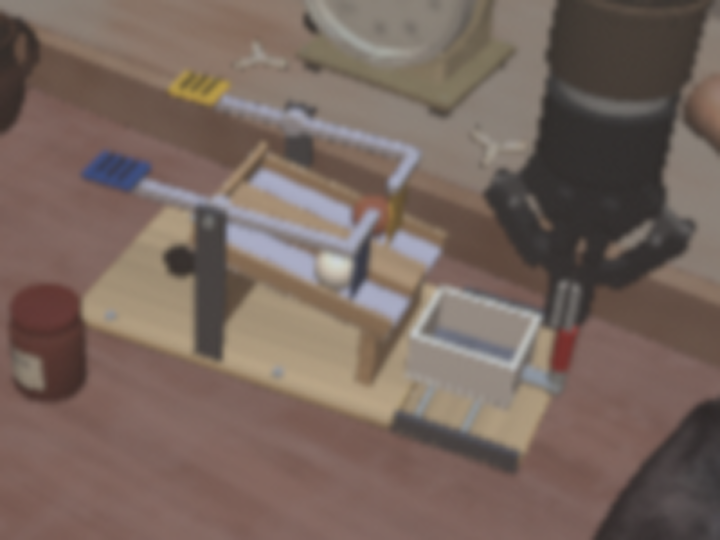

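The scene crop shows the fingers just behind the red post at (565,345), with the tray still near mid-slide. I'll keep pushing.

Call:
step_arm(
  targets=[
    {"translation":[-5,0,0],"angular":[0,0,0],"jaw":1},
    {"translation":[-5,0,0],"angular":[0,0,0],"jaw":1},
    {"translation":[-5,0,0],"angular":[0,0,0],"jaw":1},
  ],
)

```text
time: 5.2
position: [497.4, -14.4, 62.6]
orientation: [[0.987, 0.159, 0.001], [0.159, -0.987, -0.005], [0.0, 0.006, -1.0]]
wrist_force: [-0.1, -0.1, -0.3]
gripper_width: -0.3
```

Run:
```python
from h import *
o=get_obs(); print(o["position"],o["wrist_force"])
s=camera("scene"); cv2.imwrite("pics/se.png",cv2.resize(s["image"][195:275,310:410],None,fx=6,fy=6,interpolation=cv2.INTER_CUBIC))
```

```text
[497.40530673 -14.3510112   62.5713499 ] [-0.066736   -0.05877334 -0.28735992]
```

View pics/se.png

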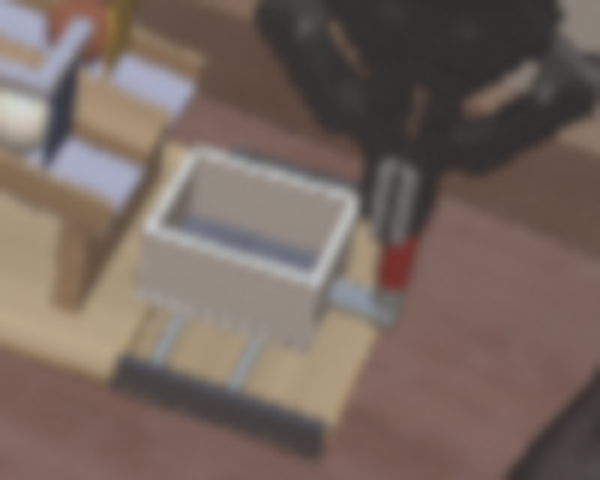

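```bash
cat >> h.py <<'E'
def proj(c,p):
    return cv2.projectPoints(np.array([p],float),np.array(c["rvec"],float),np.array(c["tvec"],float),c["intrinsics"],np.array([c["k1"],0,0,0,0.]))[0].ravel().round(1)
E
python3 - <<'E'
from h import *
s=camera("scene"); t=camera("top"); o=get_obs(); p=o["position"]
tip=p-[0,0,17]
print("tip scene",proj(s,tip),"top",proj(t,tip))
for X in (-3,-33):
  b=np.array([492.8,162.6])+X*np.array([.987,.159])-177*np.array([-.159,.987])
  print(X,b,[(proj(s,[*b,z]),proj(t,[*b,z])) for z in (35,71)])
s0=cv2.imread("pics/scene0.png"); 
for nm,im in (("0",s0),("now",s["image"])):
  c=dict(image=im)
  print(nm,[(a,u.round(1)) for lo,hi in (((0,150,50),(8,255,255)),((172,150,50),(180,255,255))) for a,u in blobs(c,lo,hi,(365,215,395,265),4)])
  g=im.astype(int); m=(cv2.inRange(im,(170,170,170),(255,255,255)))[200:270,325:375]; ys,xs=np.nonzero(m); 
  if len(xs): print("rim bbox",xs.min()+325,xs.max()+325,ys.min()+200,ys.max()+200,len(xs))
a=np.hstack([cv2.resize(i[200:275,315:410],None,fx=4,fy=4,interpolation=cv2.INTER_CUBIC) for i in (s0,s["image"])]); b=np.hstack([cv2.resize(i[140:240,290:380],None,fx=4,fy=4,interpolation=cv2.INTER_CUBIC) for i in (cv2.imread("pics/top0.png"),t["image"])])
w=max(a.shape[1],b.shape[1]); a=cv2.copyMakeBorder(a,0,0,0,w-a.shape[1],0); b=cv2.copyMakeBorder(b,0,0,0,w-b.shape[1],0)
im=np.vstack([a,b]); im=im[:600] if im.shape[0]<=600 else cv2.resize(im,None,fx=600/im.shape[0],fy=600/im.shape[0]); cv2.imwrite("pics/cmp.png",im); print(im.shape)
E
```

```text
tip scene [372.4 244. ] top [341.8 191. ]
-3 [517.982 -12.576] [(array([374.6, 242.4]), array([340.4, 184. ])), (array([377.2, 230.7]), array([343.1, 181.8]))]
-33 [488.372 -17.346] [(array([371.1, 250.1]), array([342.1, 195. ])), (array([373.6, 238.3]), array([344.8, 193.2]))]
0 [(np.int32(30), array([376.6, 234. ]))]
rim bbox 325 369 205 242 156
now [(np.int32(8), array([375.5, 239.5]))]
rim bbox 334 367 221 241 32
(600, 651, 3)
```

View pics/cmp.png

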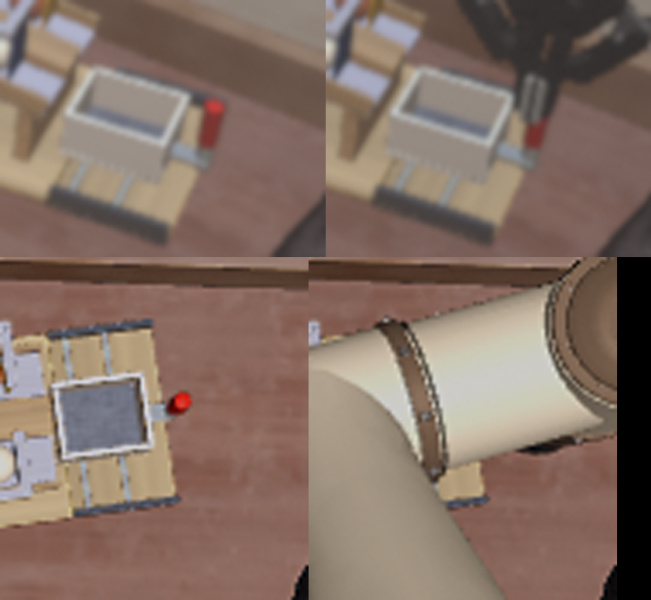

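The comparison shows the tray has not moved. The fingertips cover the upper part of the post, with their end at scene px ≈(376,235), although a tip at z=45 should appear at (372,244). So the tips are higher than assumed and passed over the post. I'll check tip height against the wrist camera.

Run:
```python
from h import *
o=get_obs(); c=camera("wrist"); T=np.linalg.inv(np.array(c["tool_from_camera"])); s=camera("scene")
R=cv2.Rodrigues(s["rvec"])[0]; print("scene cam",(-R.T@np.ravel(s["tvec"])).round(0))
for z in (-40,-30,-20,-10,0,10,17,30):
    for x in (-11,0,11): 
        p=T@[x,0,z,1]; n=p[:3]/p[2]; r=n[0]**2+n[1]**2; uv=c["intrinsics"]@[n[0]*(1+c["k1"]*r),n[1]*(1+c["k1"]*r),1]; print(z,x,uv[:2].round(0),end=" ")
    w=o["position"]+o["orientation"]@[0,0,z]; print("scene",proj(s,w))
print(o["gripper_width"],o["position"],o["joint_pos"].round(3))
im=c["image"]; im=np.vstack([cv2.resize(im[180:420,180:400],None,fx=2,fy=2)]); cv2.imwrite("pics/w3.png",im)
```

```text
scene cam [-194. -228.  663.]
-40 -11 [276. 312.] -40 0 [276. 291.] -40 11 [276. 269.] scene [376.3 224.9]
-30 -11 [276. 300.] -30 0 [276. 280.] -30 11 [276. 259.] scene [375.6 228.4]
-20 -11 [276. 289.] -20 0 [276. 270.] -20 11 [276. 251.] scene [374.9 231.8]
-10 -11 [276. 280.] -10 0 [276. 262.] -10 11 [276. 243.] scene [374.2 235.1]
0 -11 [277. 272.] 0 0 [276. 254.] 0 11 [276. 237.] scene [373.5 238.5]
10 -11 [277. 264.] 10 0 [277. 248.] 10 11 [277. 231.] scene [372.9 241.7]
17 -11 [277. 259.] 17 0 [277. 244.] 17 11 [277. 227.] scene [372.4 244. ]
30 -11 [277. 251.] 30 0 [277. 236.] 30 11 [277. 221.] scene [371.5 248.2]
0.1876305532433631 [497.48275098 -14.35238533  62.64703498] [ 0.302  0.348 -0.506  0.009 -0.717  1.422]
```

View pics/w3.png

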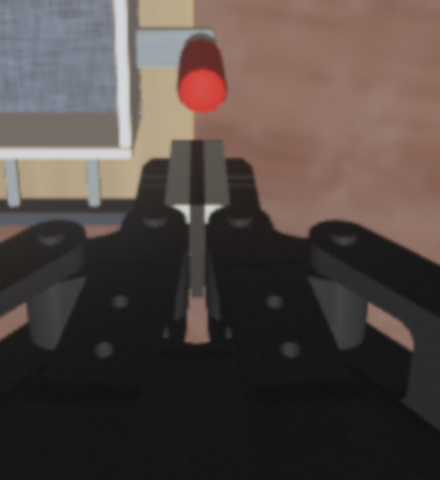

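The wrist crop shows the fingertip end at image px ≈(278,250) and the post top at (281,225). The fingers have passed over the post and now stand on its robot side. Both cameras put the shut tips about 10 mm behind the TCP, not 17 mm ahead of it. I'll go back over the post and work lower.

Run:
```python
from h import *
o=get_obs(); c=camera("wrist"); c["obs"]=o
for a,uv in blobs(c,(0,170,150),(8,255,255),(255,195,305,245),20): 
    P=onz(c,uv,71); print(a,uv,P.round(1),(o["orientation"].T@(P-o["position"])).round(1))
```

```text
355 [280.86760563 225.6084507 ] [518.6 -13.4  71. ] [20.5  2.5 -8.3]
```

Call:
step_arm(
  targets=[
    {"translation":[0,0,-12],"angular":[0,0,0],"jaw":1},
    {"translation":[14,0,-6],"angular":[0,0,0],"jaw":1},
    {"translation":[14,0,0],"angular":[0,0,0],"jaw":1},
    {"translation":[14,0,0],"angular":[0,0,0],"jaw":1},
    {"translation":[10,0,0],"angular":[0,0,0],"jaw":1},
    {"translation":[0,0,0],"angular":[0,0,0],"jaw":1},
  ],
)

```text
time: 6.25
position: [552.7, -5.3, 82.7]
orientation: [[0.987, 0.159, 0.003], [0.159, -0.987, -0.005], [0.002, 0.006, -1.0]]
wrist_force: [0.2, -0.1, -1.1]
gripper_width: 0.1
```

Call:
step_arm(
  targets=[
    {"translation":[0,2,15],"angular":[0,0,0],"jaw":1},
    {"translation":[0,0,15],"angular":[0,0,0],"jaw":1},
    {"translation":[0,0,10],"angular":[0,0,0],"jaw":1},
    {"translation":[0,0,0],"angular":[0,0,0],"jaw":1},
  ],
)

```text
time: 6.75
position: [550.6, -8.3, 38.2]
orientation: [[0.987, 0.158, -0.002], [0.158, -0.987, -0.006], [-0.003, 0.006, -1.0]]
wrist_force: [0.6, 0.3, -0.2]
gripper_width: 0.6
```

Call:
step_arm(
  targets=[
    {"translation":[-6,0,0],"angular":[0,0,0],"jaw":1},
    {"translation":[-6,0,0],"angular":[0,0,0],"jaw":1},
    {"translation":[-5,0,0],"angular":[0,0,0],"jaw":1},
    {"translation":[-5,0,0],"angular":[0,0,0],"jaw":1},
  ],
)

```text
time: 7.25
position: [529.2, -11.5, 39.5]
orientation: [[0.987, 0.159, 0.002], [0.159, -0.987, -0.005], [0.001, 0.006, -1.0]]
wrist_force: [1.5, -0.4, -1.3]
gripper_width: 0.2
```

Call:
step_arm(
  targets=[
    {"translation":[-5,0,0],"angular":[0,0,0],"jaw":1},
    {"translation":[-5,0,0],"angular":[0,0,0],"jaw":1},
  ],
)

```text
time: 7.5
position: [519.3, -13.1, 39.9]
orientation: [[0.987, 0.159, 0.004], [0.159, -0.987, -0.005], [0.003, 0.005, -1.0]]
wrist_force: [1.9, 0.0, -1.5]
gripper_width: -0.3
```

Call:
step_arm(
  targets=[
    {"translation":[-5,0,0],"angular":[0,0,0],"jaw":1},
    {"translation":[-4,0,0],"angular":[0,0,0],"jaw":1},
  ],
)

```text
time: 7.75
position: [509.9, -14.6, 39.9]
orientation: [[0.987, 0.159, 0.005], [0.159, -0.987, -0.005], [0.004, 0.005, -1.0]]
wrist_force: [1.6, -0.5, -1.7]
gripper_width: -0.3
```

Call:
step_arm(
  targets=[
    {"translation":[-3,0,0],"angular":[0,0,0],"jaw":1},
  ],
)

```text
time: 7.88
position: [506.6, -15.1, 40.0]
orientation: [[0.987, 0.159, 0.005], [0.159, -0.987, -0.005], [0.004, 0.005, -1.0]]
wrist_force: [0.8, -0.5, -0.5]
gripper_width: -0.1
```

Call:
step_arm(
  targets=[
    {"translation":[-3,0,0],"angular":[0,0,0],"jaw":1},
  ],
)

```text
time: 8.0
position: [505.1, -15.2, 40.2]
orientation: [[0.987, 0.159, 0.008], [0.159, -0.987, -0.004], [0.008, 0.005, -1.0]]
wrist_force: [6.9, -0.7, -5.2]
gripper_width: 0.1
```

Call:
step_arm(
  targets=[
    {"translation":[-3,0,0],"angular":[0,0,0],"jaw":1},
    {"translation":[-3,0,0],"angular":[0,0,0],"jaw":1},
  ],
)

```text
time: 8.25
position: [505.3, -14.8, 41.2]
orientation: [[0.987, 0.161, 0.022], [0.162, -0.987, -0.001], [0.021, 0.005, -1.0]]
wrist_force: [7.1, 0.2, -6.6]
gripper_width: -0.6
```

Run:
```python
from h import *
s=camera("scene"); t=camera("top"); c=dict(image=s["image"])
print([(a,u.round(1)) for a,u in blobs(c,(0,150,50),(8,255,255),(360,215,395,270),4)])
cv2.imwrite("pics/sf.png",s["image"][195:275,310:410])
```

```text
[(np.int32(35), array([372.8, 242.8]))]
```

Call:
step_arm(
  targets=[
    {"translation":[12,0,0],"angular":[0,-0.015,0],"jaw":1},
    {"translation":[0,0,-45],"angular":[0,0,0],"jaw":1},
    {"translation":[0,0,-45],"angular":[0,0,0],"jaw":1},
    {"translation":[0,0,-45],"angular":[0,0,0],"jaw":1},
    {"translation":[0,0,-45],"angular":[0,0,0],"jaw":1},
    {"translation":[0,0,0],"angular":[0,0,0],"jaw":1},
  ],
)

```text
time: 9.1
position: [511.7, -13.2, 224.9]
orientation: [[0.987, 0.16, -0.008], [0.16, -0.987, -0.007], [-0.009, 0.006, -1.0]]
wrist_force: [-1.2, -1.3, -0.7]
gripper_width: 0.4
```

Run:
```python
from h import *
o=get_obs(); p=o["position"]; print(p,o["orientation"].round(3), (o["orientation"].T@(np.array([414.6,271.5,210])-p)).round(1))
```

```text
[511.74380911 -13.21338301 224.90590404] [[ 0.987  0.16  -0.008]
 [ 0.16  -0.987 -0.007]
 [-0.009  0.006 -1.   ]] [ -50.1 -296.7   13.7]
```

Call:
step_arm(
  targets=[
    {"translation":[-7,-42,0],"angular":[0,0,0],"jaw":1},
    {"translation":[-7,-42,0],"angular":[0,0,0],"jaw":1},
    {"translation":[-7,-42,0],"angular":[0,0,0],"jaw":1},
    {"translation":[-7,-42,0],"angular":[0,0,0],"jaw":1},
    {"translation":[-7,-42,0],"angular":[0,0,0],"jaw":1},
    {"translation":[-7,-42,0],"angular":[0,0,0],"jaw":1},
    {"translation":[-7,-42,0],"angular":[0,0,0],"jaw":1},
    {"translation":[0,0,0],"angular":[0,0,0],"jaw":1},
    {"translation":[0,0,0],"angular":[0,0,0],"jaw":1},
  ],
)

```text
time: 10.22
position: [404.1, 271.2, 213.1]
orientation: [[0.987, 0.155, -0.033], [0.155, -0.988, -0.022], [-0.036, 0.017, -0.999]]
wrist_force: [0.4, -0.0, -0.2]
gripper_width: -0.2
```

Run:
```python
from h import *
o=get_obs(); c=camera("wrist"); c["obs"]=o; p=o["position"]; print(p,o["orientation"].round(3))
for a,uv in blobs(c,(105,120,40),(130,255,255),(0,0,560,420),60):
    P=onz(c,uv,135); print(a,uv,P.round(1),(o["orientation"].T@(P-p)).round(1))
P=np.array([414.6,271.5,135]); print((o["orientation"].T@(P-p)).round(1))
s=camera("scene"); t=camera("top"); r=blobs(t,(0,180,60),(6,255,255),(325,170,360,215),4)
print("post",[(a,u.round(1),onz(t,u,71).round(1)) for a,u in r])
im=np.hstack([c["image"][0:420,60:500],cv2.resize(t["image"][150:230,285:365],(360,420),interpolation=cv2.INTER_CUBIC)]); cv2.imwrite("pics/w4.png",im)
```

```text
[404.09305484 271.23104746 213.08880578] [[ 0.987  0.155 -0.033]
 [ 0.155 -0.988 -0.022]
 [-0.036  0.017 -0.999]]
497 [454.62977867 162.42454728] [468.4 134.4 135. ] [ 45.2 143.8  79. ]
1229 [277.40276648 201.17087063] [414.6 271.2 135. ] [13.2  0.3 77.7]
[13.2  0.  77.7]
post [(np.int32(27), array([343.7, 193.8]), array([486.6, -14.4,  71. ]))]
```

View pics/w4.png

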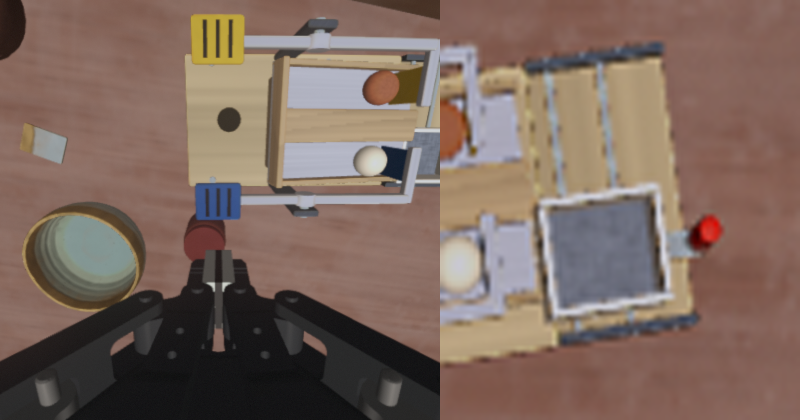

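The wrist view (left) shows the blue paddle at about (277,201) in full-frame px, which gives (414.6, 271.3) and agrees with the top view. The right panel shows the tray under the near outlet at its stop, the post having moved 30 mm. I'll level the tool and go down to the paddle.

Call:
step_arm(
  targets=[
    {"translation":[12,0,15],"angular":[0.018,0.033,0],"jaw":1},
    {"translation":[0,0,20],"angular":[0,0,0],"jaw":1},
    {"translation":[0,0,15],"angular":[0,0,0],"jaw":1},
    {"translation":[0,0,0],"angular":[0,0,0],"jaw":1},
    {"translation":[0,0,0],"angular":[0,0,0],"jaw":1},
  ],
)

```text
time: 11.0
position: [418.6, 269.0, 163.4]
orientation: [[0.989, 0.147, 0.001], [0.147, -0.989, 0.004], [0.001, -0.004, -1.0]]
wrist_force: [0.0, -0.4, 0.6]
gripper_width: 0.1
```

Call:
step_arm(
  targets=[
    {"translation":[-3,-3,10],"angular":[0,0,0],"jaw":1},
    {"translation":[0,0,8],"angular":[0,0,0],"jaw":1},
    {"translation":[0,0,5],"angular":[0,0,0],"jaw":1},
    {"translation":[0,0,5],"angular":[0,0,0],"jaw":1},
  ],
)

```text
time: 11.5
position: [415.5, 272.3, 135.1]
orientation: [[0.989, 0.147, 0.003], [0.147, -0.989, 0.006], [0.004, -0.006, -1.0]]
wrist_force: [-0.4, 0.1, -0.3]
gripper_width: 0.2
```

Call:
step_arm(
  targets=[
    {"translation":[0,0,5],"angular":[0,0,0],"jaw":1},
    {"translation":[0,0,5],"angular":[0,0,0],"jaw":1},
  ],
)

```text
time: 11.75
position: [415.6, 272.4, 124.4]
orientation: [[0.989, 0.147, 0.003], [0.147, -0.989, 0.006], [0.004, -0.006, -1.0]]
wrist_force: [-0.6, -0.1, 0.2]
gripper_width: 0.0
```

Call:
step_arm(
  targets=[
    {"translation":[0,0,6],"angular":[0,0,0],"jaw":1},
    {"translation":[0,0,6],"angular":[0,0,0],"jaw":1},
  ],
)

```text
time: 12.0
position: [415.7, 273.2, 112.2]
orientation: [[0.989, 0.147, 0.003], [0.147, -0.989, 0.007], [0.004, -0.007, -1.0]]
wrist_force: [-2.0, 0.6, 3.1]
gripper_width: 0.3
```

Call:
step_arm(
  targets=[
    {"translation":[0,0,6],"angular":[0,0,0],"jaw":1},
  ],
)

```text
time: 12.12
position: [415.7, 273.2, 106.2]
orientation: [[0.989, 0.147, 0.003], [0.147, -0.989, 0.007], [0.004, -0.006, -1.0]]
wrist_force: [-1.4, -1.2, 4.4]
gripper_width: -0.2
```

Call:
step_arm(
  targets=[
    {"translation":[0,0,7],"angular":[0,0,0],"jaw":1},
    {"translation":[0,0,7],"angular":[0,0,0],"jaw":1},
  ],
)

```text
time: 12.38
position: [416.5, 272.4, 93.5]
orientation: [[0.989, 0.149, 0.005], [0.149, -0.989, 0.004], [0.005, -0.004, -1.0]]
wrist_force: [-12.3, -5.2, 40.5]
gripper_width: -0.1
```

Call:
step_arm(
  targets=[
    {"translation":[0,0,4],"angular":[0,0,0],"jaw":1},
  ],
)

```text
time: 12.5
position: [416.7, 272.3, 93.4]
orientation: [[0.989, 0.151, 0.005], [0.151, -0.989, 0.003], [0.006, -0.002, -1.0]]
wrist_force: [-17.7, -3.7, 42.1]
gripper_width: -0.2
```

Call:
step_arm(
  targets=[
    {"translation":[0,0,0.5],"angular":[0,0,0],"jaw":1},
    {"translation":[0,0,0.5],"angular":[0,0,0],"jaw":1},
    {"translation":[0,0,0.5],"angular":[0,0,0],"jaw":1},
    {"translation":[0,0,0.5],"angular":[0,0,0],"jaw":1},
    {"translation":[0,0,0.5],"angular":[0,0,0],"jaw":1},
    {"translation":[0,0,0.5],"angular":[0,0,0],"jaw":1},
    {"translation":[0,0,0.5],"angular":[0,0,0],"jaw":1},
    {"translation":[0,0,0.5],"angular":[0,0,0],"jaw":1},
  ],
)

```text
time: 13.5
position: [416.2, 272.6, 95.2]
orientation: [[0.988, 0.153, 0.008], [0.153, -0.988, 0.005], [0.009, -0.004, -1.0]]
wrist_force: [-3.6, -0.2, 8.9]
gripper_width: -0.0
```

Run:
```python
from h import *
s=camera("scene"); t=camera("top")
a=cv2.resize(s["image"][160:270,230:390],(640,440),interpolation=cv2.INTER_CUBIC)
cv2.imwrite("pics/press.png",a)
for n,c,r in (("scene",s,(230,160,390,275)),("top",t,(240,150,345,225))):
  print(n,[(k,u.round(1)) for k,u in blobs(c,(10,15,190),(30,110,255),r,12)])
```

```text
scene [(np.int32(12), array([342.7, 221.9])), (np.int32(32), array([289.1, 240.3])), (np.int32(46), array([354.5, 244.3])), (np.int32(120), array([314.3, 248.3]))]
top [(np.int32(18), array([281.6, 165.6])), (np.int32(48), array([327.2, 197.2])), (np.int32(41), array([297.4, 213.4]))]
```

View pics/press.png

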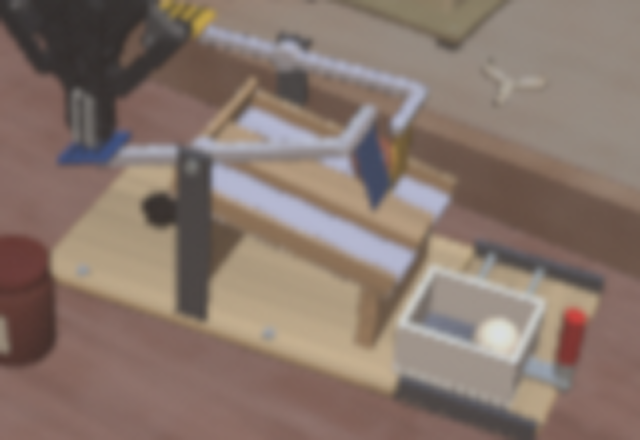

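The picture shows the paddle held down by the fingertips at (95,145), the gate lifted at (372,175), the near lane empty, and the white ball in the tray at (497,337). I'll release straight up.

Call:
step_arm(
  targets=[
    {"translation":[0,0,-6],"angular":[0,0,0],"jaw":1},
    {"translation":[0,0,-7],"angular":[0,0,0],"jaw":1},
    {"translation":[0,0,-7],"angular":[0,0,0],"jaw":1},
    {"translation":[0,0,-7],"angular":[0,0,0],"jaw":1},
    {"translation":[0,0,-20],"angular":[0,0,0],"jaw":1},
    {"translation":[0,0,-30],"angular":[0,0,0],"jaw":1},
    {"translation":[0,0,-30],"angular":[0,0,0],"jaw":1},
    {"translation":[0,0,0],"angular":[0,0,0],"jaw":1},
    {"translation":[0,0,0],"angular":[0,0,0],"jaw":1},
    {"translation":[0,0,0],"angular":[0,0,0],"jaw":1},
  ],
)

```text
time: 14.85
position: [414.7, 268.8, 202.4]
orientation: [[0.989, 0.151, 0.004], [0.151, -0.989, -0.001], [0.004, 0.002, -1.0]]
wrist_force: [-0.4, 0.8, -0.8]
gripper_width: -0.2
```

Run:
```python
from h import *
s=camera("scene"); t=camera("top"); o=get_obs(); print(o["time"],o["position"],o["wrist_force"])
a=cv2.resize(s["image"][160:270,230:390],(640,440),interpolation=cv2.INTER_CUBIC); cv2.imwrite("pics/end.png",a)
print([(k,u.round(1)) for k,u in blobs(t,(10,15,190),(30,110,255),(305,170,345,225),12)])
c=camera("wrist"); c["obs"]=get_obs()
print("blue",[(k,u.round(1),onz(c,u,135).round(1)) for k,u in blobs(c,(105,120,40),(130,255,255),(0,0,560,420),60)])
print("brown top",[(k,u.round(1)) for k,u in blobs(t,(4,120,60),(14,255,255),(205,150,360,240))], "post",[(k,u.round(1)) for k,u in blobs(t,(0,180,60),(6,255,255),(325,170,360,215),4)])
```

```text
14.95 [414.666394   268.90180434 202.3234645 ] [-0.58860738 -0.06648125 -0.31483333]
[(np.int32(44), array([327.4, 197. ]))]
blue [(np.int32(676), array([454.6, 178.9]), array([469.2, 136.4, 135. ])), (np.int32(1251), array([274. , 220.1]), array([414.7, 271.3, 135. ]))]
brown top [(np.int32(97), array([285.1, 174. ]))] post [(np.int32(28), array([343.6, 193.8]))]
```

View pics/end.png

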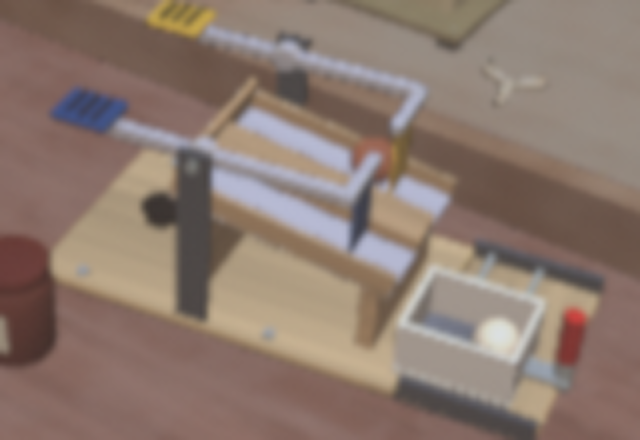

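The last view shows the blue paddle back up at (90,110), the near gate shut at (360,215), and the white ball at rest in the tray at (497,337). The brown ball is behind its gate and the robot is clear.

```bash
python3 -c "
from workcell import *
print(sign_off())"
```

```text
the job is handed in; nothing more can be done
None
```

The white ball was in the near lane. I pushed the tray by its red post to the near stop, where the push force rose to about 7 N and the post no longer moved. I then pressed the blue paddle down to its stop, held it until the ball had rolled into the tray, and released it. I handed in at about 15 s; sign-off gives no verdict.

**Last checks (all agreed):**
- **White ball:** it is at rest in the tray, at the same top-view pixel within 0.2 px before and after the release.
- **Tray:** the post has moved about 30 mm, which matches the stop, and it stayed there.
- **Gates:** the blue paddle is back at its measured starting position. Both gates look shut in the picture; I did not measure the lever angles.
- **Brown ball:** it is at the same top-view pixel as at the start.
- **Robot:** it is clear of everything, with the wrist force near zero.

**What disagreed:**
- **Fingertip position:** `tip_reach` puts the tips 17 mm ahead of the TCP. Both cameras showed the shut fingertips about 10 mm behind it. My first push therefore passed over the post without touching it, and I repeated it about 23 mm lower.
- **Paddle force:** the press peaked at about 42 N in the vertical wrist reading, through the fingertips, at the paddle's stop. I then eased it to about 9 N. The 40 N limit applies to the arm and gripper body, and the wrist limit is 120 N.
- **Loose items:** I did not measure the jars, mug, bowl, tile or bung at the end. The robot met no unexpected contact force near them.

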